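# Find the clear tile slot with a blade gauge and shut off the jammed one

### The job

A tile is stuck out of sight in one of the two slots of the tile box at the foot of the chute. Try the flat tile gauge in the slots: leave it lying in the slot that lets it in past its red line, and push the red shutter all the way across the other slot, where it jams. Leave the teapot, saucers and tile rack where they are.

Things in the scene. Friction and masses are not known exactly. Their poses are not given: they have to be found in the camera images.
- gauge_grip (a point): Centre of the gauge's blue upright handle: a block 60 mm long (along the blade), 18 wide, 50 high, standing from 6 to 56 mm above the blade's underside (this point: 31 mm) on the rear of a flat brass blade lying on the marble, 6 mm thick, 40 wide, 170 long, which reaches 110 mm beyond the handle's front. x points along the blade to its tip, z up. About 0.14 kg.
- gauge_tip (a point): Middle of the front end of the gauge's blade, 140 mm ahead of the handle's centre and 3 mm above the blade's underside; x points forward, out of the tip. The last 14 mm of the blade are only 28 mm wide. A red line crosses the blade 60 to 64 mm behind the tip.
- slot_left (a point): Mouth of the left slot of the fixed wooden tile box (left as seen looking into the mouths), at mid-width on the marble, which is the slot's floor. x points level into the slot, y left along the box's front, z up. Slot 54 mm wide, 10 high, 100 deep if clear; against a stuck tile the blade jams 20 to 35 mm in. Box 230 mm wide, 125 deep, 46 high; behind it the chute rises.
- slot_right (a point): Mouth of the right slot, 120 mm from the left one and the same in every way; only one of the two has a tile stuck in it, and which one it is changes.
- shutter (a joint): Position of the red sliding shutter along the front of the tile box, in m: about 0 midway between the slots (both open), +0.06 at its end stop across the left slot, -0.06 at its end stop across the right slot. It stays where it is left; pushing it takes about 2 N.
- shutter_fin (a point): Centre of the upright pale wooden fin on the shutter, pushed sideways to move it: 60 mm long (x, parallel to the slots), 14 wide (y, the sliding direction, + to the left), from 52 to 88 mm above the marble, over the box's top, 52 mm behind the mouths. In front of the box hangs the shutter's red plate, 50 mm wide, 52 high, sticking out 9 mm.
- teapot: Small copper teapot, 105 mm across and 100 mm high, to be left alone; origin at the middle of its underside.
- saucer1: Stainless steel saucer, 110 mm across, 15 mm high, to be left alone; origin at the middle of its underside.
- saucer2: The other stainless steel saucer, the same size, to be left alone.
- rack: Red plastic tile rack with five white tiles in it, 200 mm long (along its y), 62 mm deep, 55 mm high, to be left alone; origin at the middle of its underside.
Mind the look-alikes: they are no part of the job. Of the things that look like the part that bears gauge_grip, the smaller one is meant.

How it is judged:
By the outcome, as a careful person would: the job done as asked, in the order asked, and still so for the second after the job is handed in, with the robot touching nothing.
It also fails if it takes over 48 s, if anything falls off the work surface, if the arm or the gripper's body presses on something with over 40 N, if the wrist force passes 120 N, or if a joint passes its speed limit or range.

### The arm

A 6-joint arm with a two-finger parallel gripper is mounted at the origin on the work surface. World frame = base frame: x ahead of the robot, y to its left, z up, the work surface at z = 0. Lengths are in m, angles in degrees, forces in N, time in s.
With the tool pointing down it reaches from about 0.375 to 0.9 m from the base axis. Payload 3.1 kg.
Tool frame: the origin (TCP) lies midway between the tips of the shut fingers; the grasp point (between the pads) lies bot.hold_point_z behind it (bot.hold_point_z is the distance from the TCP to the grasp point, in m); z points along the fingers, y is the direction in which the jaws open and shut (so a half turn about z gives the same grasp; the last joint's range is limited). The gripper opens to 87 mm and grips with 3 to 60 N. Pads are 19 mm wide; open, the fingers measure 117 mm over their backs; the gripper's body (75 mm by 190 mm) begins 51 mm behind the grasp point.
Start: joints at [60.247, 30.224, 82.088, -0, 67.689, -10.227], TCP at [0.209, 0.589, 0.223] pointing down, gripper open.
Joint ranges: [-176.69, 176.69], [-43.24, 126.21], [12.49, 139.97], [-82, 262], [0, 151.66], [-163.58, 163.58]. Speed limits (degrees/s): [159.86, 159.86, 180, 180, 180, 180].

### API

Orientations are given as a 3x3 rotation matrix whose columns are the frame's x, y, z axes.
In Python, from rig import bot, vision, hand_in gives the robot as it stands. The module is installed in compiled form; this text tells all that it offers.
- The arm moves only by the shell command python3 -m handwheel 'ROWS'. ROWS is JSON, a list of rows, each an object of numbers: "hand": the gripper's target within -1 to 1 (fully open at 1, half-way at 0, shut at -1); "dx", "dy", "dz": the shift along the world's x, y, z in cm; "wx", "wy", "wz": the turn, a rotation vector about the world's x, y, z in rad. In form: [{"hand": .., "dx": .., "dy": .., "dz": .., "wx": .., "wy": .., "wz": ..}, ...]. A call has 1 to 10 rows; each row shifts and turns the commanded pose from where the row before left it; what a row does not reach is not made up. A row lasts 1/10 s, in which the tool goes at most 50 mm and 8.59 degrees, less where a joint would pass 70% of its speed; a pose out of reach is approached as far as the arm can. A call with a gripper value outside its range is refused whole. The fingers move at their own pace and stop on an object; the grip force is fixed at half the most. Time passes only in rows, so rows that do not move let the fingers close. It gives the time, the measured TCP pose, the force and the opening at its end, in the units of the state.
- bot.read_state(): the state, without advancing time (a new reading comes with each control period).
- vision.capture(name): name is "scene" or "top" or "wrist"; returns (picture, depth): 480x640x3 uint8, red, green, blue; 480x640 float32, m along the optical axis (not along the pixel's ray), 0 where there is no reading.
- vision.get_calibration(name): a dict with "fx", "fy", "cx", "cy" (pixels), "rvec" (rotation vector, rad) and "tvec" (3), from world to camera coordinates, as OpenCV has them. Camera axes: x right, y down, z forward; pixel columns grow to the right and rows downward; lengths in m; the calibration is good to about 2 mm. A picture is of the moment at which its call begins: read the wrist's pose just before it. get_calibration takes no time and is no camera call; for the wrist camera it gives the pose at the moment of the call.
- hand_in(): hands the job in, once; it reports no verdict.
The state is a dict: "time_s": time; "joint_positions": joint angles; "qvel": joint speeds; "tau": joint torques, N m; "position": TCP position; "tcp_rot": TCP orientation; "force": force on the tool from outside, world axes, zero at the start; "moment": the same for the moment, N m; "opening": opening from 0.0 (shut) to 1.0 (fully open).
Only numpy, scipy, OpenCV 4.12 (cv2) and the standard library are available. Lean on these libraries where they do the work, as an engineer would, in place of code of your own. Each camera call takes 0.05 s, during which the arm holds its last target.

## Working session

There is one attempt and no reset: what is moved stays moved. The work goes in short steps, Python scripts to look and compute and a shell command to move; the robot and the scene stay as the last step left them, time stands still between calls to the robot, and variables do not carry over. Pictures are saved under pics/ and viewed, and the job is handed in when it is done.

```bash
mkdir -p pics; python3 - <<'E'
from rig import bot, vision
import cv2,json
for n in("scene","top","wrist"):
    c=vision.get_calibration(n); print(n,c)
    p,d=vision.capture(n); cv2.imwrite(f"pics/{n}0.png",p[:,:,::-1])
    import numpy as np; np.save(f"pics/{n}0_d.npy",d)
s=bot.read_state(); print(s,bot.hold_point_z)
E
```

```text
scene {'fx': 477.2402553820276, 'fy': 477.2402553820276, 'cx': 324.23532711304875, 'cy': 241.93506308181645, 'rvec': array([ 1.08457655,  2.22890324, -1.12218622]), 'tvec': array([ 0.45399984, -0.15270138,  1.35132289])}
top {'fx': 482.43764598082174, 'fy': 482.43764598082174, 'cx': 320.8454415707597, 'cy': 238.48933280584012, 'rvec': array([ 2.17543528, -2.16839566,  0.03682402]), 'tvec': array([-0.11546731,  0.55007553,  1.05199577])}
wrist {'fx': 391.1282410897288, 'fy': 391.1282410897288, 'cx': 318.80658354036143, 'cy': 244.9183775062114, 'rvec': array([-2.35724806, -1.66344428, -0.24861282]), 'tvec': array([-0.62402691, -0.03552019,  0.39232586])}
{'time_s': 0.15, 'joint_positions': array([ 6.02449706e+01,  3.02662132e+01,  8.21391169e+01, -2.44530388e-03,
        6.76879165e+01, -1.02259603e+01]), 'qvel': array([-0.03933831, -0.2411772 , -0.20319028,  0.06543249, -0.10017213,
        0.0011624 ]), 'tau': array([ 6.46213248e-04, -4.40430629e+01, -1.76840883e+01,  6.33856421e-02,
        5.51878614e-02, -1.07560138e-04]), 'position': array([0.20862036, 0.58856959, 0.22180423]), 'tcp_rot': array([[-9.42477342e-01,  3.34269145e-01, -7.73419132e-04],
       [ 3.34269946e-01,  9.42476287e-01, -1.43248351e-03],
       [ 2.50094155e-04, -1.60861402e-03, -9.99998675e-01]]), 'force': array([ 0.62395903, -0.34185849,  0.06069909]), 'moment': array([-0.00060467, -0.0023973 ,  0.00538545]), 'opening': 0.9981317589819647} 0.0187
```

View pics/scene0.png

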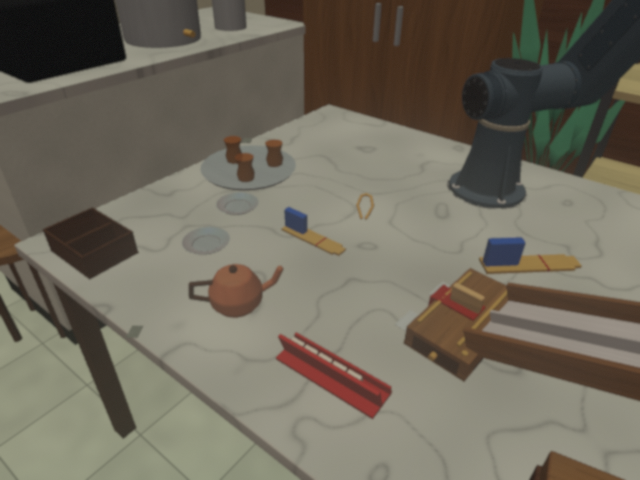

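View pics/top0.png

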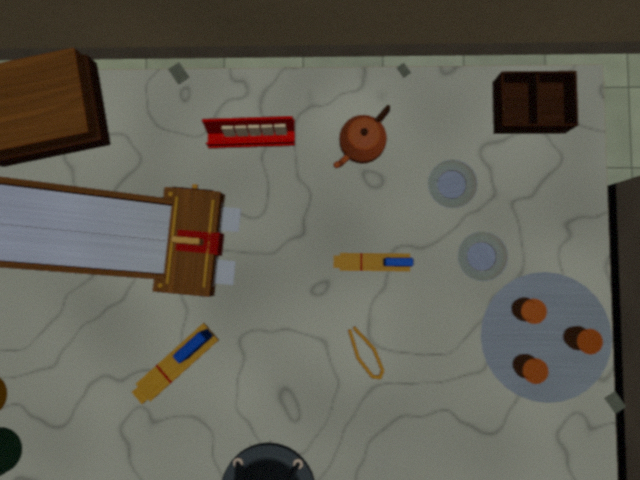

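View pics/wrist0.png

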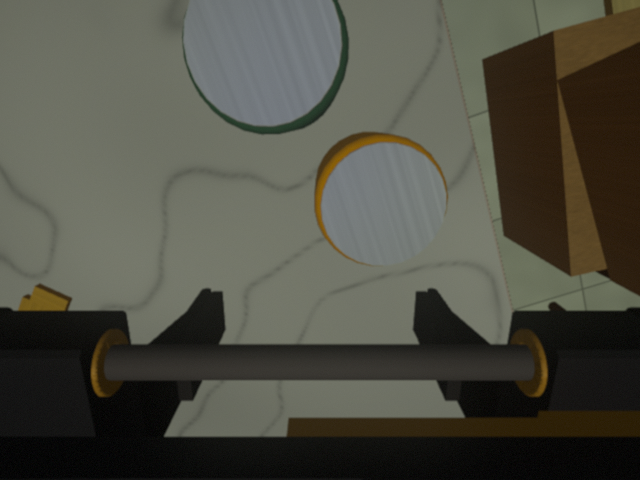

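Scene: the real (smaller) gauge is in the top view at about (375,262), tip to the left. The larger look-alike is at (175,360). The tile box is at (190,240) with its mouths to the right, towards -y, and the shutter is at (200,242). I'll enlarge these.

```bash
cat > h.py <<'E'
import numpy as np, cv2
def KRt(c):
    K=np.array([[c['fx'],0,c['cx']],[0,c['fy'],c['cy']],[0,0,1.]])
    return K,cv2.Rodrigues(np.array(c['rvec']))[0],np.array(c['tvec']).reshape(3)
def ray(c,u,v):
    K,R,t=KRt(c); return -R.T@t, R.T@np.linalg.inv(K)@np.array([u,v,1.])
def onz(c,u,v,z):
    o,d=ray(c,u,v); return o+d*(z-o[2])/d[2]
def dep(c,u,v,D):
    o,d=ray(c,u,v); return o+d*D
def proj(c,p):
    K,R,t=KRt(c); q=K@(R@np.array(p)+t); return q[:2]/q[2]
def tri(c1,p1,c2,p2):
    A=[];b=[]
    for c,p in((c1,p1),(c2,p2)):
        o,d=ray(c,*p); d/=np.linalg.norm(d); P=np.eye(3)-np.outer(d,d); A.append(P); b.append(P@o)
    return np.linalg.lstsq(np.vstack(A),np.hstack(b),rcond=None)[0]
def crop(img,x0,y0,w,h,s,name):
    cv2.imwrite(name,cv2.resize(img[y0:y0+h,x0:x0+w],None,fx=s,fy=s,interpolation=cv2.INTER_CUBIC))
E
python3 - <<'E'
from h import *
from rig import vision
t=cv2.imread('pics/top0.png'); s=cv2.imread('pics/scene0.png')
crop(t,320,235,110,55,7,'pics/tg.png'); crop(t,145,175,110,130,4.6,'pics/tb.png')
crop(s,270,195,90,65,8,'pics/sg.png'); crop(s,390,255,130,130,4.6,'pics/sb.png')
c=vision.get_calibration('top'); D=np.load('pics/top0_d.npy')
for p in [(344,262),(398,262),(405,262),(300,350),(230,218),(228,272),(210,215),(190,240),(205,205),(462,262),(450,185),(365,135)]: print(p,dep(c,*p,D[p[1],p[0]]).round(4))
E
```

```text
(344, 262) [ 0.4989 -0.1652  0.0019]
(398, 262) [ 0.4983 -0.2781  0.0583]
(405, 262) [ 0.4984 -0.2929  0.0575]
(300, 350) [ 0.3034 -0.0679 -0.001 ]
(230, 218) [ 0.5978  0.0936 -0.0013]
(228, 272) [0.4754 0.0954 0.0015]
(210, 215) [0.5985 0.1254 0.0517]
(190, 240) [0.5419 0.1565 0.0888]
(205, 205) [0.6212 0.1385 0.0455]
(462, 262) [ 0.4998 -0.4252  0.0068]
(450, 185) [ 0.6718 -0.4019  0.004 ]
(365, 135) [ 0.7638 -0.2076  0.0838]
```

View pics/tg.png

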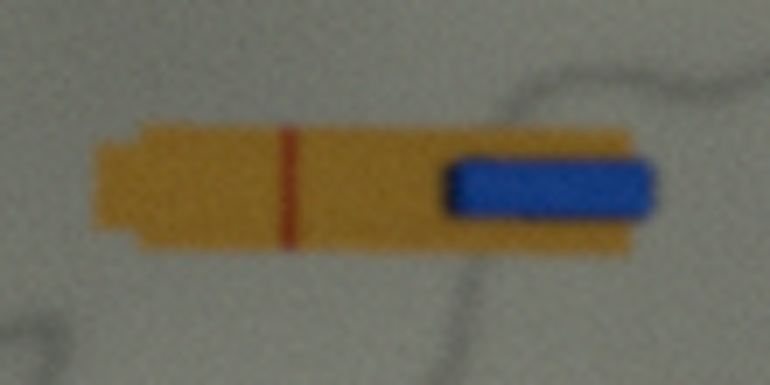

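View pics/tb.png

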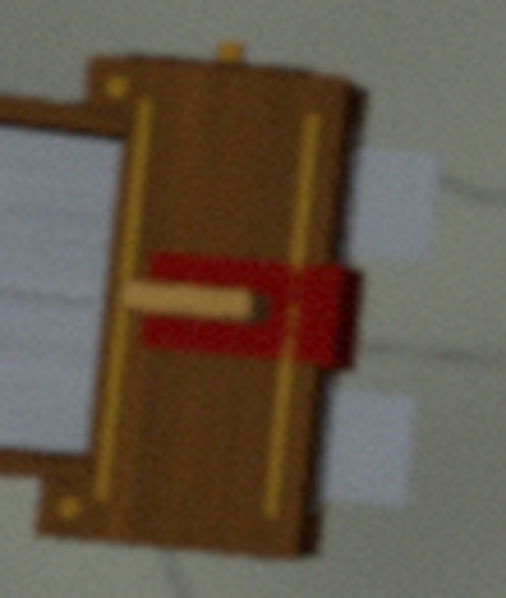

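View pics/sg.png

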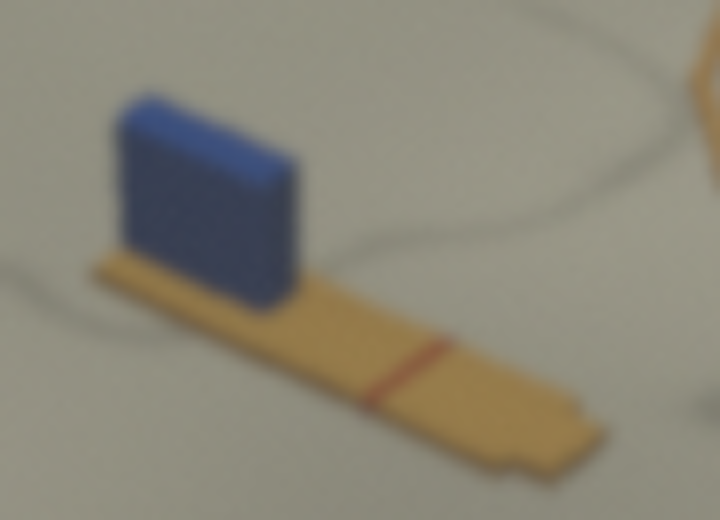

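View pics/sb.png

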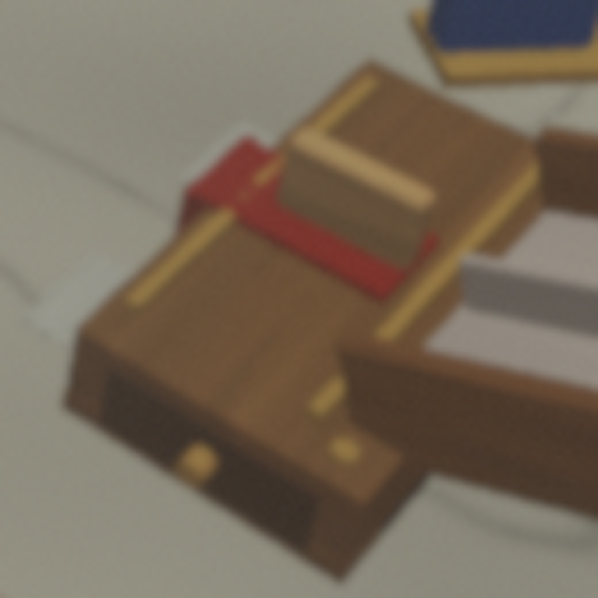

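```bash
cat > m.py <<'E'
from h import *
from rig import vision
T=vision.get_calibration('top'); S=vision.get_calibration('scene')
def px(x0,y0,s): return lambda u,v:(x0+(u+.5)/s-.5,y0+(v+.5)/s-.5)
tg=px(320,235,7);tb=px(145,175,4.6);sg=px(270,195,8);sb=px(390,255,4.6)
Z=lambda f,u,v,z,c=T:onz(c,*f(u,v),z)
print('tip',Z(tg,95,187,.006)); print('rear',Z(tg,632,190,.006))
a=Z(tg,450,187,.056);b=Z(tg,654,189,.056);print('handle top f/r',a,b,(a+b)/2)
print('tri tip',tri(T,tg(95,187),S,sg(579,457)))
print('tri handle top front mid',tri(T,tg(450,187),S,sg(282,168)), 'rear',tri(T,tg(654,189),S,sg(135,108)))
for n,p in dict(UL=(352,150),UR=(438,152),LR_=(432,260),LL=(347,258),bUL=(328,390),bUR=(414,394),bLR=(407,505),bLL=(322,502)).items(): print('patch',n,Z(tb,*p,0).round(4))
print('box top front edge',Z(tb,340,78,.046),Z(tb,300,552,.046))
print('box bot front edge',Z(tb,366,92,0),Z(tb,318,552,0))
print('fin top',Z(tb,122,295,.088),Z(tb,252,304,.088))
print('tri fin front mid',tri(T,tb(252,304),S,sb(306,139)),'rear',tri(T,tb(122,295),S,sb(428,198)))
E
python3 m.py
```

```text
tip [ 0.50030945 -0.14096935  0.006     ]
rear [ 0.49998851 -0.31090674  0.006     ]
handle top f/r [ 0.49974889 -0.24862644  0.056     ] [ 0.49937249 -0.30996038  0.056     ] [ 0.49956069 -0.27929341  0.056     ]
tri tip [ 0.49956027 -0.13968607  0.00139933]
tri handle top front mid [ 0.49945355 -0.24826838  0.05531366] rear [ 0.49807898 -0.30879841  0.05160578]
patch UL [0.6223 0.114  0.    ]
patch UR [0.6213 0.0712 0.    ]
patch LR_ [0.5678 0.0734 0.    ]
patch LL [0.5687 0.1155 0.    ]
patch bUL [0.5037 0.1237 0.    ]
patch bUR [0.5019 0.0812 0.    ]
patch bLR [0.4477 0.0838 0.    ]
patch bLL [0.449  0.1256 0.    ]
box top front edge [0.65061722 0.10919428 0.046     ] [0.42690531 0.12391458 0.046     ]
box bot front edge [0.65120218 0.10753663 0.        ] [0.42461251 0.12714324 0.        ]
fin top [0.54449384 0.1965435  0.088     ] [0.54054145 0.13697155 0.088     ]
tri fin front mid [0.53917219 0.14240163 0.08209228] rear [0.54418533 0.19829748 0.08596081]
```

```bash
python3 - <<'E'
from h import *
from rig import vision
c=vision.get_calibration('top'); D=np.load('pics/top0_d.npy')
for p in [(160,275),(120,272),(60,268),(10,264),(160,225),(60,225),(10,225),(5,185),(5,445),(3,392),(265,470),(120,185),(30,180)]: print(p,dep(c,*p,D[p[1],p[0]]).round(3))
w=vision.get_calibration('wrist'); K,R,t=KRt(w); print(-R.T@t,R.T[:,2],R.T[:,0])
E
```

```text
(160, 275) [0.469 0.219 0.085]
(120, 272) [0.475 0.293 0.109]
(60, 268) [0.482 0.394 0.15 ]
(10, 264) [0.49  0.474 0.18 ]
(160, 225) [0.577 0.236 0.047]
(60, 225) [0.57  0.414 0.121]
(10, 225) [0.566 0.493 0.157]
(5, 185) [0.645 0.506 0.159]
(5, 445) [0.105 0.558 0.048]
(3, 392) [0.208 0.59  0.016]
(265, 470) [ 0.069 -0.002  0.064]
(120, 185) [0.674 0.349 0.   ]
(30, 180) [ 0.686  0.561 -0.001]
[0.13246935 0.6161593  0.38411783] [ 0.27759972 -0.1007134  -0.95540316] [ 0.3354393   0.94206002 -0.00184238]
```

```bash
python3 -m handwheel '[{"hand":1,"dx":1.5,"dy":-4.5,"dz":0.2,"wz":-0.123},{"hand":1,"dx":1.5,"dy":-4.5,"dz":0.2,"wz":-0.123},{"hand":1,"dx":1.5,"dy":-4.5,"dz":0.2,"wz":-0.123},{"hand":1,"dx":1.5,"dy":-4.5,"dz":0.2,"wz":-0.123},{"hand":1,"dx":1.5,"dy":-4.5,"dz":0.2,"wz":-0.123},{"hand":1,"dx":1.5,"dy":-4.5,"dz":0.2,"wz":-0.123},{"hand":1,"dx":1.5,"dy":-4.5,"dz":0.2,"wz":-0.123},{"hand":1,"dx":1.5,"dy":-4.5,"dz":0.2,"wz":-0.123},{"hand":1,"dx":1.5,"dy":-4.5,"dz":0.2,"wz":-0.123},{"hand":1,"dx":1.5,"dy":-4.5,"dz":0.2,"wz":-0.123}]'
```

```text
invalid input
```

```bash
python3 -c "
from rig import bot
s=bot.read_state();print(s['time_s'],s['position'],s['tcp_rot'],s['joint_positions'])"
```

```text
0.15 [0.20862036 0.58856959 0.22180423] [[-9.42477342e-01  3.34269145e-01 -7.73419132e-04]
 [ 3.34269946e-01  9.42476287e-01 -1.43248351e-03]
 [ 2.50094155e-04 -1.60861402e-03 -9.99998675e-01]] [ 6.02449706e+01  3.02662132e+01  8.21391169e+01 -2.44530388e-03
  6.76879165e+01 -1.02259603e+01]
```

```bash
python3 -m handwheel '[{"hand":1,"dx":1.5,"dy":-4.5,"dz":0.2,"wx":0,"wy":0,"wz":-0.123},{"hand":1,"dx":1.5,"dy":-4.5,"dz":0.2,"wx":0,"wy":0,"wz":-0.123},{"hand":1,"dx":1.5,"dy":-4.5,"dz":0.2,"wx":0,"wy":0,"wz":-0.123},{"hand":1,"dx":1.5,"dy":-4.5,"dz":0.2,"wx":0,"wy":0,"wz":-0.123},{"hand":1,"dx":1.5,"dy":-4.5,"dz":0.2,"wx":0,"wy":0,"wz":-0.123},{"hand":1,"dx":1.5,"dy":-4.5,"dz":0.2,"wx":0,"wy":0,"wz":-0.123},{"hand":1,"dx":1.5,"dy":-4.5,"dz":0.2,"wx":0,"wy":0,"wz":-0.123},{"hand":1,"dx":1.5,"dy":-4.5,"dz":0.2,"wx":0,"wy":0,"wz":-0.123},{"hand":1,"dx":1.5,"dy":-4.5,"dz":0.2,"wx":0,"wy":0,"wz":-0.123},{"hand":1,"dx":1.5,"dy":-4.5,"dz":0.2,"wx":0,"wy":0,"wz":-0.123}]'
```

```text
time_s: 1.15
position: [0.359, 0.1373, 0.2427]
tcp_rot: [[0.005, 1.0, 0.0], [1.0, -0.005, 0.0], [0.0, 0.0, -1.0]]
force: [1.2, 0.5, -0.3]
opening: 0.997
```

```bash
python3 -m handwheel '[{"hand":1,"dx":1.4,"dy":-4.2,"dz":-0.5,"wx":0,"wy":0,"wz":0},{"hand":1,"dx":1.4,"dy":-4.2,"dz":-0.5,"wx":0,"wy":0,"wz":0},{"hand":1,"dx":1.4,"dy":-4.2,"dz":-0.5,"wx":0,"wy":0,"wz":0},{"hand":1,"dx":1.4,"dy":-4.2,"dz":-0.5,"wx":0,"wy":0,"wz":0},{"hand":1,"dx":1.4,"dy":-4.2,"dz":-0.5,"wx":0,"wy":0,"wz":0},{"hand":1,"dx":1.4,"dy":-4.2,"dz":-0.5,"wx":0,"wy":0,"wz":0},{"hand":1,"dx":1.4,"dy":-4.2,"dz":-0.5,"wx":0,"wy":0,"wz":0},{"hand":1,"dx":1.4,"dy":-4.2,"dz":-0.5,"wx":0,"wy":0,"wz":0},{"hand":1,"dx":1.4,"dy":-3.9,"dz":-0.5,"wx":0,"wy":0,"wz":0},{"hand":1,"dx":1.4,"dy":-3.9,"dz":-0.5,"wx":0,"wy":0,"wz":0}]'
python3 - <<'E'
from h import *
from rig import vision,bot
print(bot.read_state()['position'])
c=vision.get_calibration('wrist');p,d=vision.capture('wrist')
import pickle;pickle.dump(c,open('pics/w1.pkl','wb'));cv2.imwrite('pics/w1.png',p[:,:,::-1])
E
```

```text
time_s: 2.15
position: [0.499, -0.2767, 0.192]
tcp_rot: [[0.001, 1.0, -0.0], [1.0, -0.001, 0.001], [0.001, -0.0, -1.0]]
force: [0.6, -0.1, -0.5]
opening: 1.003
[ 0.49896142 -0.27670066  0.19201162]
```

View pics/w1.png

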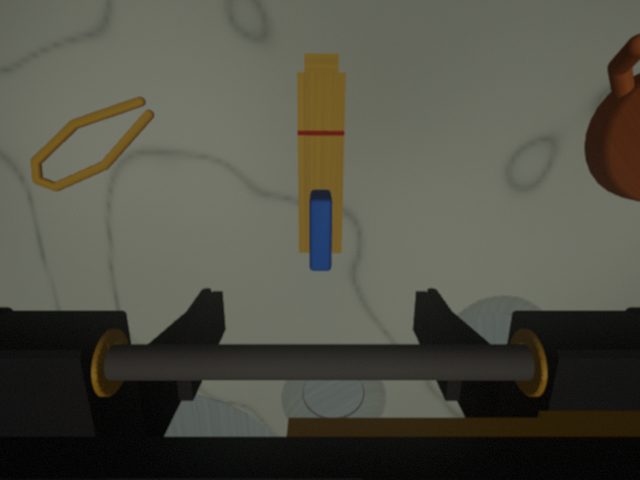

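The wrist view shows the gauge centred between the fingers. The tip is at (321,54), and the handle top runs from (320,197) to (320,268).

```bash
python3 - <<'E'
from h import *
import pickle
from rig import vision
c=pickle.load(open('pics/w1.pkl','rb'));T=vision.get_calibration('top')
print('tip',onz(c,321.5,54,.006),'rear',onz(c,320.5,252,.006))
print('top f',onz(c,320,197,.056),'r',onz(c,320,269,.056))
tg=lambda u,v:(320+(u+.5)/7-.5,235+(v+.5)/7-.5)
print(tri(T,tg(95,187),c,(321.5,54)),tri(T,tg(654,189),c,(320,269)),tri(T,tg(452,187),c,(320,197)))
E
```

```text
tip [ 0.50178722 -0.1409599   0.006     ] rear [ 0.50086112 -0.30977419  0.006     ]
top f [ 0.50034181 -0.24878328  0.056     ] r [ 0.50027885 -0.30788383  0.056     ]
[ 0.50105881 -0.14089851  0.00517273] [ 0.49992807 -0.31152051  0.04628826] [ 0.50011949 -0.2499427   0.04926132]
```

```bash
python3 -m handwheel '[{"hand":1,"dx":0.1,"dy":-0.3,"dz":-4.5,"wx":0,"wy":0,"wz":0},{"hand":1,"dx":0,"dy":0,"dz":-4.5,"wx":0,"wy":0,"wz":0},{"hand":1,"dx":0,"dy":0,"dz":-4.2,"wx":0,"wy":0,"wz":0},{"hand":1,"dx":0,"dy":0,"dz":-3,"wx":0,"wy":0,"wz":0},{"hand":1,"dx":0,"dy":0,"dz":-1,"wx":0,"wy":0,"wz":0},{"hand":1,"dx":0,"dy":0,"dz":0,"wx":0,"wy":0,"wz":0},{"hand":1,"dx":0,"dy":0,"dz":0,"wx":0,"wy":0,"wz":0}]'
```

```text
time_s: 2.9
position: [0.5007, -0.2785, 0.0216]
tcp_rot: [[-0.0, 1.0, 0.002], [1.0, 0.0, -0.001], [-0.001, 0.002, -1.0]]
force: [0.2, -0.0, 0.7]
opening: 1.003
```

Close.

```bash
python3 -m handwheel '[{"hand":-1,"dx":0,"dy":0,"dz":0,"wx":0,"wy":0,"wz":0},{"hand":-1,"dx":0,"dy":0,"dz":0,"wx":0,"wy":0,"wz":0},{"hand":-1,"dx":0,"dy":0,"dz":0,"wx":0,"wy":0,"wz":0},{"hand":-1,"dx":0,"dy":0,"dz":0,"wx":0,"wy":0,"wz":0},{"hand":-1,"dx":0,"dy":0,"dz":0,"wx":0,"wy":0,"wz":0},{"hand":-1,"dx":0,"dy":0,"dz":0,"wx":0,"wy":0,"wz":0},{"hand":-1,"dx":0,"dy":0,"dz":0,"wx":0,"wy":0,"wz":0},{"hand":-1,"dx":0,"dy":0,"dz":0,"wx":0,"wy":0,"wz":0}]'
```

```text
time_s: 3.7
position: [0.4998, -0.2779, 0.0205]
tcp_rot: [[0.0, 1.0, -0.0], [1.0, -0.0, 0.0], [0.0, -0.0, -1.0]]
force: [0.0, -0.3, -0.7]
opening: 0.357
```

```bash
python3 -m handwheel '[{"hand":-1,"dx":0,"dy":0,"dz":0,"wx":0,"wy":0,"wz":0},{"hand":-1,"dx":0,"dy":0,"dz":0,"wx":0,"wy":0,"wz":0},{"hand":-1,"dx":0,"dy":0,"dz":0,"wx":0,"wy":0,"wz":0},{"hand":-1,"dx":0,"dy":0,"dz":0,"wx":0,"wy":0,"wz":0}]'
```

```text
time_s: 4.1
position: [0.4999, -0.278, 0.0205]
tcp_rot: [[0.0, 1.0, 0.0], [1.0, -0.0, 0.0], [0.0, 0.0, -1.0]]
force: [1.7, -0.5, 0.2]
opening: 0.203
```

```bash
python3 -m handwheel '[{"hand":-1,"dx":0,"dy":0,"dz":1,"wx":0,"wy":0,"wz":0},{"hand":-1,"dx":-0.6,"dy":3,"dz":0,"wx":0,"wy":0,"wz":-0.01},{"hand":-1,"dx":-0.6,"dy":4,"dz":0,"wx":0,"wy":0,"wz":-0.015},{"hand":-1,"dx":-0.6,"dy":4,"dz":0,"wx":0,"wy":0,"wz":-0.01},{"hand":-1,"dx":-0.6,"dy":4,"dz":0,"wx":0,"wy":0,"wz":-0.01},{"hand":-1,"dx":-0.6,"dy":4,"dz":0,"wx":0,"wy":0,"wz":-0.015},{"hand":-1,"dx":-0.6,"dy":3,"dz":0,"wx":0,"wy":0,"wz":-0.015},{"hand":-1,"dx":0,"dy":1.5,"dz":-0.6,"wx":0,"wy":0,"wz":0},{"hand":-1,"dx":0,"dy":0,"dz":0,"wx":0,"wy":0,"wz":0},{"hand":-1,"dx":0,"dy":0,"dz":0,"wx":0,"wy":0,"wz":0}]'
cat > look.py <<'E'
from h import *
from rig import vision,bot
import sys
k=sys.argv[1]
s=bot.read_state();print(s['time_s'],s['position'].round(4),s['force'].round(1),s['opening'])
for n in sys.argv[2:]:
    p,d=vision.capture(n);cv2.imwrite(f'pics/{n}{k}.png',p[:,:,::-1])
E
python3 look.py 2 top scene
python3 - <<'E'
from h import *
t=cv2.imread('pics/top2.png');crop(t,200,180,130,110,5.5,'pics/tc2.png')
t=cv2.imread('pics/scene2.png');crop(t,340,200,150,120,5,'pics/sc2.png')
E
```

```text
time_s: 5.1
position: [0.4645, -0.0432, 0.0249]
tcp_rot: [[0.074, 0.997, 0.001], [0.997, -0.074, -0.001], [-0.0, 0.001, -1.0]]
force: [0.1, -1.1, -1.5]
opening: 0.204
5.1 [ 0.4645 -0.0432  0.0249] [ 0.1 -1.1 -1.5] 0.20427450907821143
```

View pics/tc2.png

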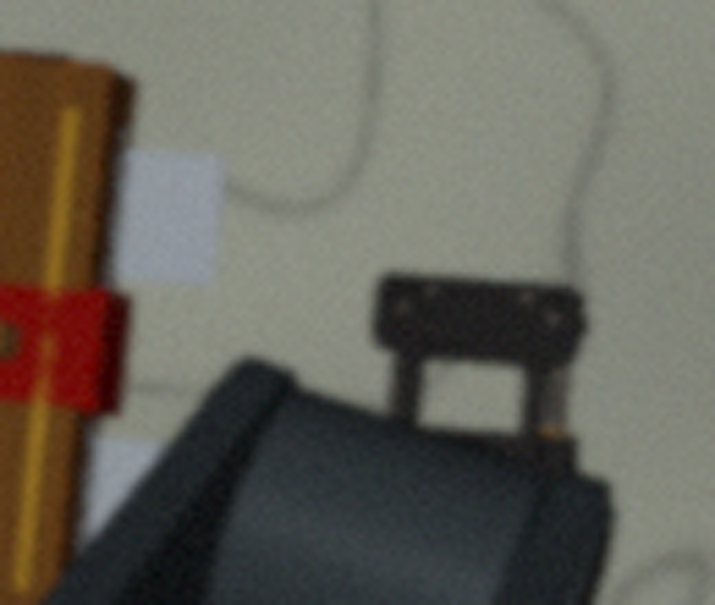

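View pics/sc2.png

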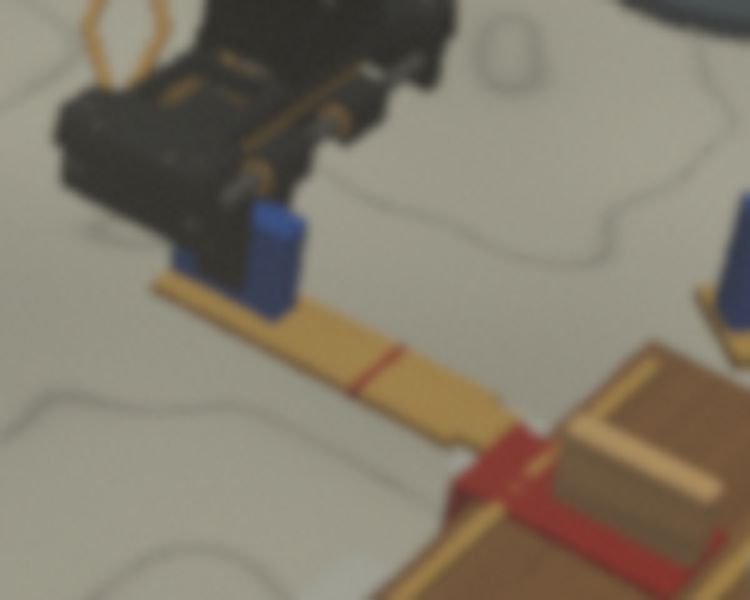

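```bash
python3 -m handwheel '[{"hand":-1,"dx":0,"dy":0,"dz":-0.3,"wx":0,"wy":0,"wz":0},{"hand":-1,"dx":0.07,"dy":1,"dz":0,"wx":0,"wy":0,"wz":0},{"hand":-1,"dx":0.07,"dy":1,"dz":0,"wx":0,"wy":0,"wz":0},{"hand":-1,"dx":0.07,"dy":1,"dz":0,"wx":0,"wy":0,"wz":0},{"hand":-1,"dx":0.07,"dy":1,"dz":0,"wx":0,"wy":0,"wz":0},{"hand":-1,"dx":0,"dy":0,"dz":0,"wx":0,"wy":0,"wz":0}]'
python3 look.py 3 wrist scene
python3 - <<'E'
from h import *
t=cv2.imread('pics/scene3.png');crop(t,360,210,150,120,5,'pics/sc3.png')
E
```

```text
time_s: 5.8
position: [0.4663, -0.0013, 0.0216]
tcp_rot: [[0.073, 0.997, -0.001], [0.997, -0.073, 0.0], [0.0, -0.001, -1.0]]
force: [-0.5, -1.0, -1.1]
opening: 0.203
5.8 [ 0.4663 -0.0013  0.0216] [-0.5 -1.  -1.1] 0.20330389740716417
```

View pics/wrist3.png

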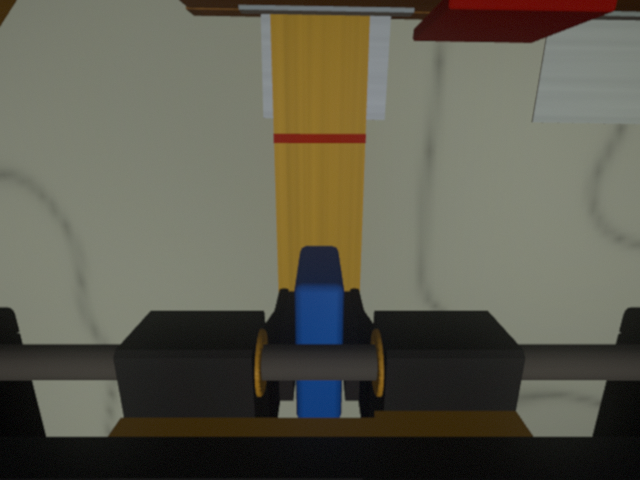

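View pics/sc3.png

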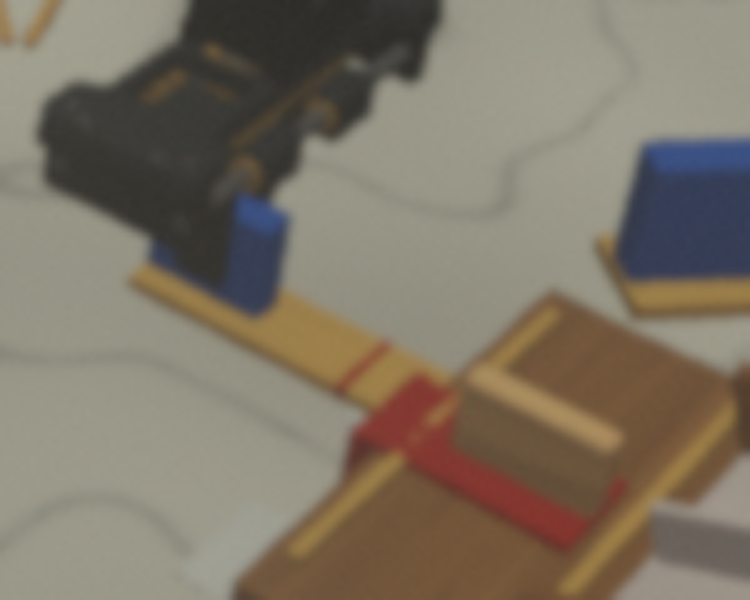

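```bash
python3 -m handwheel '[{"hand":-1,"dx":0.2,"dy":0.4,"dz":0,"wx":0,"wy":0,"wz":0},{"hand":-1,"dx":0.04,"dy":0.5,"dz":0,"wx":0,"wy":0,"wz":0},{"hand":-1,"dx":0.04,"dy":0.5,"dz":0,"wx":0,"wy":0,"wz":0},{"hand":-1,"dx":0,"dy":0,"dz":0,"wx":0,"wy":0,"wz":0}]'
python3 -m handwheel '[{"hand":-1,"dx":0.04,"dy":0.5,"dz":0,"wx":0,"wy":0,"wz":0},{"hand":-1,"dx":0.04,"dy":0.5,"dz":0,"wx":0,"wy":0,"wz":0},{"hand":-1,"dx":0,"dy":0,"dz":0,"wx":0,"wy":0,"wz":0}]'
```

```text
time_s: 6.3
position: [0.4693, 0.0116, 0.0215]
tcp_rot: [[0.074, 0.997, -0.0], [0.997, -0.074, 0.0], [0.0, -0.0, -1.0]]
force: [0.7, -0.1, -2.4]
opening: 0.206
time_s: 6.6
position: [0.4701, 0.0217, 0.0216]
tcp_rot: [[0.074, 0.997, -0.0], [0.997, -0.074, 0.0], [0.0, -0.0, -1.0]]
force: [0.0, 0.1, -1.4]
opening: 0.204
```

```bash
python3 -m handwheel '[{"hand":-1,"dx":0.04,"dy":0.5,"dz":0,"wx":0,"wy":0,"wz":0},{"hand":-1,"dx":0.04,"dy":0.5,"dz":0,"wx":0,"wy":0,"wz":0},{"hand":-1,"dx":0,"dy":0,"dz":0,"wx":0,"wy":0,"wz":0}]'
python3 look.py 4 wrist
```

```text
time_s: 6.9
position: [0.471, 0.0317, 0.0215]
tcp_rot: [[0.074, 0.997, -0.0], [0.997, -0.074, 0.0], [0.0, -0.0, -1.0]]
force: [-0.3, 0.0, -0.8]
opening: 0.203
6.9 [0.471  0.0317 0.0215] [-0.3  0.  -0.8] 0.20287117012688632
```

View pics/wrist4.png

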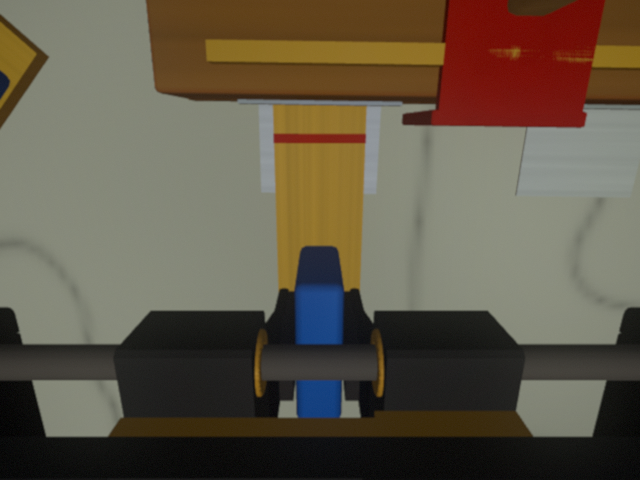

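Left slot: the blade is about 45 mm in with no resistance, so this slot is the free one. I'll go on past the red line.

```bash
python3 -m handwheel '[{"hand":-1,"dx":0.06,"dy":0.8,"dz":0,"wx":0,"wy":0,"wz":0},{"hand":-1,"dx":0.06,"dy":0.8,"dz":0,"wx":0,"wy":0,"wz":0},{"hand":-1,"dx":0.06,"dy":0.8,"dz":0,"wx":0,"wy":0,"wz":0},{"hand":-1,"dx":0.06,"dy":0.8,"dz":0,"wx":0,"wy":0,"wz":0},{"hand":-1,"dx":0.06,"dy":0.8,"dz":0,"wx":0,"wy":0,"wz":0},{"hand":-1,"dx":0,"dy":0,"dz":0,"wx":0,"wy":0,"wz":0}]'
python3 look.py 5 wrist
```

```text
time_s: 7.55
position: [0.474, 0.0722, 0.0216]
tcp_rot: [[0.073, 0.997, 0.0], [0.997, -0.073, 0.0], [0.0, 0.0, -1.0]]
force: [-0.2, -0.0, -1.3]
opening: 0.204
7.55 [0.474  0.0722 0.0216] [-0.2 -0.  -1.3] 0.20430844224680156
```

View pics/wrist5.png

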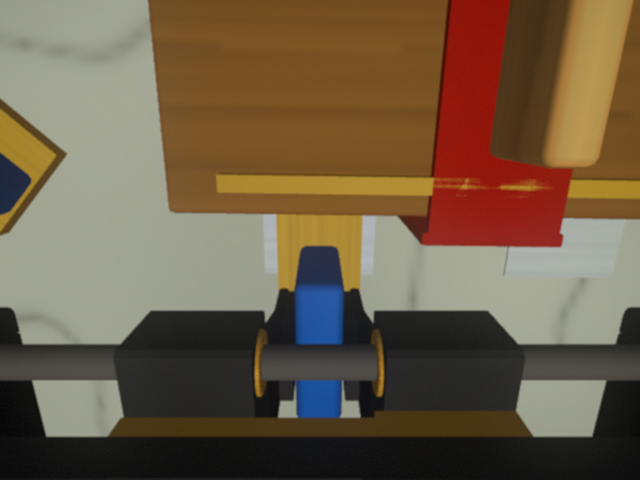

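The red line is now out of sight inside the slot. I'll lower the gauge and release it.

```bash
python3 -m handwheel '[{"hand":-1,"dx":0,"dy":0,"dz":-0.1,"wx":0,"wy":0,"wz":0},{"hand":-1,"dx":0,"dy":0,"dz":0,"wx":0,"wy":0,"wz":0},{"hand":0,"dx":0,"dy":0,"dz":0,"wx":0,"wy":0,"wz":0},{"hand":0,"dx":0,"dy":0,"dz":0,"wx":0,"wy":0,"wz":0},{"hand":0,"dx":0,"dy":0,"dz":0,"wx":0,"wy":0,"wz":0},{"hand":0,"dx":0,"dy":0,"dz":0,"wx":0,"wy":0,"wz":0},{"hand":0,"dx":0,"dy":0,"dz":0,"wx":0,"wy":0,"wz":0},{"hand":0,"dx":0,"dy":0,"dz":0,"wx":0,"wy":0,"wz":0}]'
```

```text
time_s: 8.4
position: [0.4741, 0.071, 0.0206]
tcp_rot: [[0.075, 0.997, 0.0], [0.997, -0.075, -0.0], [-0.0, 0.0, -1.0]]
force: [0.0, 0.6, -0.3]
opening: 0.497
```

```bash
python3 -m handwheel '[{"hand":0,"dx":0,"dy":0,"dz":1,"wx":0,"wy":0,"wz":0},{"hand":0,"dx":0,"dy":0,"dz":3,"wx":0,"wy":0,"wz":0},{"hand":0,"dx":0,"dy":0,"dz":4,"wx":0,"wy":0,"wz":0},{"hand":-1,"dx":0,"dy":0,"dz":4,"wx":0,"wy":0,"wz":0},{"hand":-1,"dx":0,"dy":0,"dz":4,"wx":0,"wy":0,"wz":0},{"hand":-1,"dx":0,"dy":0,"dz":0,"wx":0,"wy":0,"wz":0},{"hand":-1,"dx":0,"dy":0,"dz":0,"wx":0,"wy":0,"wz":0},{"hand":-1,"dx":0,"dy":0,"dz":0,"wx":0,"wy":0,"wz":0}]'
python3 - <<'E'
from h import *
from rig import vision
import pickle
c=vision.get_calibration('wrist');pickle.dump(c,open('pics/w6.pkl','wb'))
E
python3 look.py 6 wrist scene
```

```text
time_s: 9.2
position: [0.4729, 0.0712, 0.1798]
tcp_rot: [[0.075, 0.997, -0.002], [0.997, -0.075, 0.0], [0.0, -0.002, -1.0]]
force: [-0.6, -0.5, -0.5]
opening: 0.132
9.2 [0.4729 0.0712 0.1798] [-0.6 -0.5 -0.5] 0.1321686975937976
```

View pics/wrist6.png

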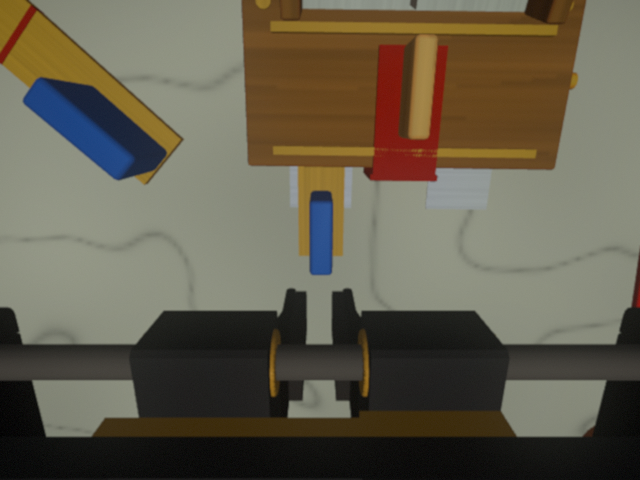

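View pics/scene6.png

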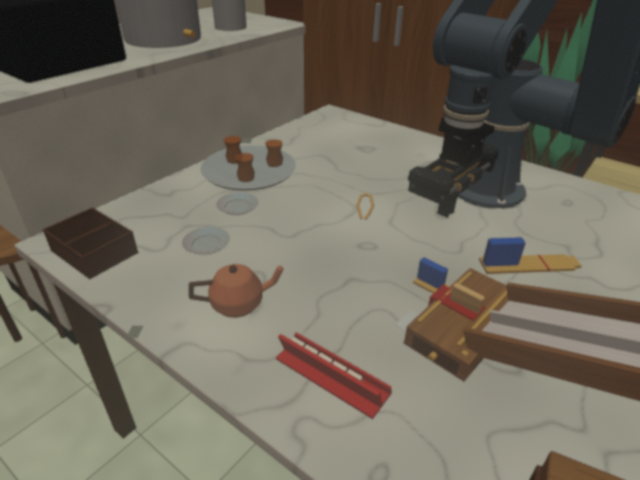

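```bash
python3 - <<'E'
from h import *
import pickle
c=pickle.load(open('pics/w6.pkl','rb'))
f=onz(c,420,137,.088);r=onz(c,426.5,36,.088);print('fin',f,r,(f+r)/2)
print('left edge',onz(c,409,137,.088),onz(c,416,36,.088))
print('box front top',onz(c,250,165,.046),onz(c,553,168,.046))
print('handle top',onz(c,321,197,.056),onz(c,321,273,.056),'blade rear',onz(c,321,255,.006))
t=cv2.imread('pics/wrist6.png');crop(t,280,130,240,160,3.3,'pics/wc6.png')
E
```

```text
fin [0.54193962 0.13986341 0.088     ] [0.5457125 0.1965615 0.088    ] [0.54382606 0.16821246 0.088     ]
left edge [0.53507403 0.14038743 0.088     ] [0.53960895 0.19703071 0.088     ]
box front top [0.42584381 0.12721464 0.046     ] [0.65106218 0.10785227 0.046     ]
handle top [0.47695335 0.10100163 0.056     ] [0.47247873 0.04112713 0.056     ] blade rear [0.47247287 0.03909087 0.006     ]
```

View pics/wc6.png

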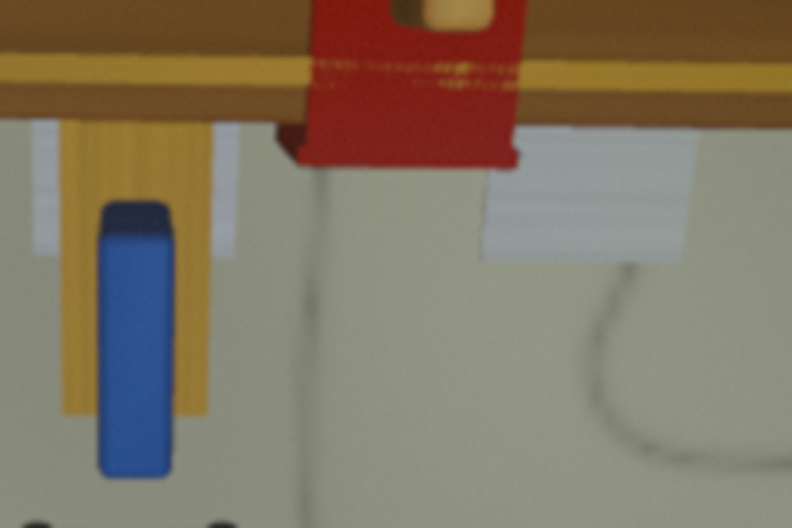

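```bash
python3 -m handwheel '[{"hand":-1,"dx":0.9,"dy":3.4,"dz":0,"wx":0,"wy":0,"wz":0},{"hand":-1,"dx":1,"dy":3.3,"dz":0,"wx":0,"wy":0,"wz":0},{"hand":-1,"dx":1,"dy":3.3,"dz":0,"wx":0,"wy":0,"wz":0},{"hand":-1,"dx":0,"dy":0,"dz":-3,"wx":0,"wy":0,"wz":0},{"hand":-1,"dx":0,"dy":0,"dz":-3,"wx":0,"wy":0,"wz":0},{"hand":-1,"dx":0,"dy":0,"dz":-3,"wx":0,"wy":0,"wz":0},{"hand":-1,"dx":0,"dy":0,"dz":-2,"wx":0,"wy":0,"wz":0},{"hand":-1,"dx":0,"dy":0,"dz":-0.5,"wx":0,"wy":0,"wz":0},{"hand":-1,"dx":0,"dy":0,"dz":0,"wx":0,"wy":0,"wz":0}]'
python3 look.py 7 scene wrist
```

```text
time_s: 10.2
position: [0.5019, 0.1708, 0.064]
tcp_rot: [[0.075, 0.997, -0.004], [0.997, -0.075, -0.0], [-0.001, -0.004, -1.0]]
force: [-0.1, -0.2, 0.9]
opening: 0.004
10.2 [0.5019 0.1708 0.064 ] [-0.1 -0.2  0.9] 0.00411647044173255
```

View pics/scene7.png

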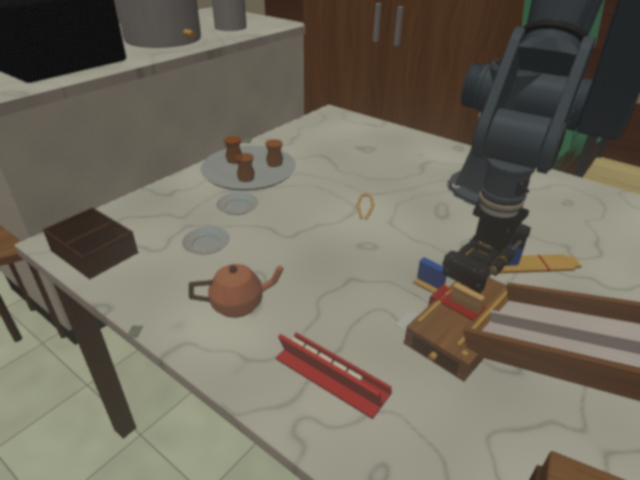

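View pics/wrist7.png

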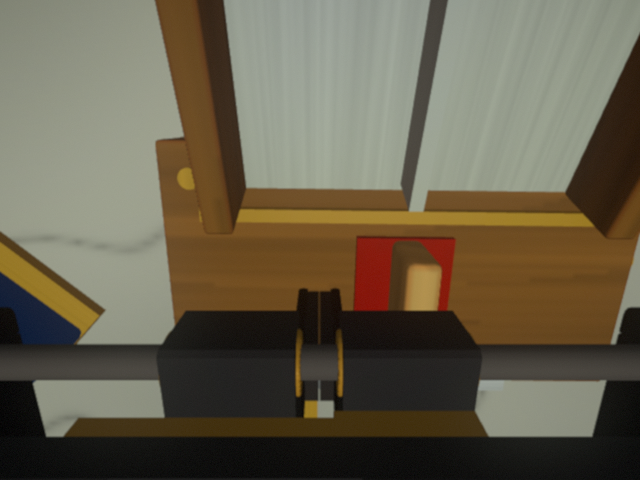

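```bash
python3 -m handwheel '[{"hand":-1,"dx":1,"dy":-0.07,"dz":0,"wx":0,"wy":0,"wz":0},{"hand":-1,"dx":1,"dy":-0.08,"dz":0,"wx":0,"wy":0,"wz":0},{"hand":-1,"dx":1,"dy":-0.07,"dz":0,"wx":0,"wy":0,"wz":0},{"hand":-1,"dx":1,"dy":-0.08,"dz":0,"wx":0,"wy":0,"wz":0},{"hand":-1,"dx":1,"dy":-0.07,"dz":0,"wx":0,"wy":0,"wz":0},{"hand":-1,"dx":1,"dy":-0.08,"dz":0,"wx":0,"wy":0,"wz":0},{"hand":-1,"dx":1,"dy":-0.07,"dz":0,"wx":0,"wy":0,"wz":0}]'
python3 -m handwheel '[{"hand":-1,"dx":0.5,"dy":-0.04,"dz":0,"wx":0,"wy":0,"wz":0},{"hand":-1,"dx":0.3,"dy":-0.02,"dz":0,"wx":0,"wy":0,"wz":0},{"hand":-1,"dx":0,"dy":0,"dz":0,"wx":0,"wy":0,"wz":0}]'
```

```text
time_s: 11.0
position: [0.5737, 0.1656, 0.0655]
tcp_rot: [[0.075, 0.997, -0.0], [0.997, -0.075, -0.0], [-0.0, -0.0, -1.0]]
force: [-1.6, 0.1, 1.6]
opening: 0.001
time_s: 11.3
position: [0.5818, 0.1652, 0.0654]
tcp_rot: [[0.075, 0.997, 0.001], [0.997, -0.075, 0.0], [0.0, 0.001, -1.0]]
force: [-0.0, 0.2, -1.1]
opening: 0.005
```

```bash
python3 -m handwheel '[{"hand":-1,"dx":0.3,"dy":-0.02,"dz":0,"wx":0,"wy":0,"wz":0},{"hand":-1,"dx":0,"dy":0,"dz":0,"wx":0,"wy":0,"wz":0}]'
python3 -m handwheel '[{"hand":-1,"dx":0.2,"dy":-0.02,"dz":0,"wx":0,"wy":0,"wz":0},{"hand":-1,"dx":0,"dy":0,"dz":0,"wx":0,"wy":0,"wz":0}]'
python3 look.py 8 wrist
```

```text
time_s: 11.5
position: [0.584, 0.1651, 0.0654]
tcp_rot: [[0.075, 0.997, -0.0], [0.997, -0.075, 0.0], [-0.0, -0.0, -1.0]]
force: [-0.5, -0.7, -0.6]
opening: 0.003
time_s: 11.7
position: [0.5855, 0.1649, 0.0654]
tcp_rot: [[0.075, 0.997, -0.001], [0.997, -0.075, 0.0], [-0.0, -0.001, -1.0]]
force: [-3.0, 0.2, -0.0]
opening: 0.005
11.7 [0.5855 0.1649 0.0654] [-3.   0.2 -0. ] 0.0045570934380882045
```

View pics/wrist8.png

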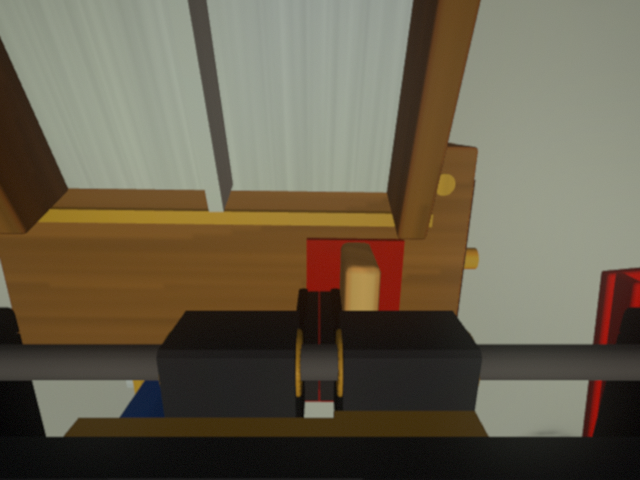

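```bash
python3 -m handwheel '[{"hand":-1,"dx":0.3,"dy":-0.02,"dz":0,"wx":0,"wy":0,"wz":0},{"hand":-1,"dx":0,"dy":0,"dz":0,"wx":0,"wy":0,"wz":0}]'
python3 -m handwheel '[{"hand":-1,"dx":0.2,"dy":-0.02,"dz":0,"wx":0,"wy":0,"wz":0},{"hand":-1,"dx":0,"dy":0,"dz":0,"wx":0,"wy":0,"wz":0}]'
```

```text
time_s: 11.95
position: [0.5857, 0.1649, 0.0653]
tcp_rot: [[0.075, 0.997, -0.008], [0.997, -0.075, 0.0], [-0.001, -0.008, -1.0]]
force: [-7.1, 0.5, 4.1]
opening: 0.009
time_s: 12.15
position: [0.5857, 0.1649, 0.0652]
tcp_rot: [[0.075, 0.997, -0.012], [0.997, -0.075, 0.0], [-0.001, -0.012, -1.0]]
force: [-10.3, 1.7, 6.3]
opening: 0.006
```

The shutter is at its end stop: x is held at 0.5857 and the force has risen to 10 N. I'll back off, raise the arm and check.

```bash
python3 -m handwheel '[{"hand":-1,"dx":-0.7,"dy":0.05,"dz":0,"wx":0,"wy":0,"wz":0},{"hand":-1,"dx":-1.5,"dy":0.1,"dz":0,"wx":0,"wy":0,"wz":0},{"hand":-1,"dx":0,"dy":0,"dz":3,"wx":0,"wy":0,"wz":0},{"hand":-1,"dx":0,"dy":0,"dz":4,"wx":0,"wy":0,"wz":0},{"hand":-1,"dx":0,"dy":0,"dz":4,"wx":0,"wy":0,"wz":0},{"hand":-1,"dx":-1.5,"dy":-4.5,"dz":1,"wx":0,"wy":0,"wz":0},{"hand":-1,"dx":-1.5,"dy":-4.5,"dz":1,"wx":0,"wy":0,"wz":0},{"hand":-1,"dx":-1.5,"dy":-4,"dz":1,"wx":0,"wy":0,"wz":0},{"hand":-1,"dx":0,"dy":0,"dz":0,"wx":0,"wy":0,"wz":0},{"hand":-1,"dx":0,"dy":0,"dz":0,"wx":0,"wy":0,"wz":0}]'
python3 - <<'E'
from rig import vision
import pickle
pickle.dump(vision.get_calibration('wrist'),open('pics/w9.pkl','wb'))
E
python3 look.py 9 wrist scene
```

```text
time_s: 13.15
position: [0.5252, 0.035, 0.2063]
tcp_rot: [[0.078, 0.997, 0.004], [0.997, -0.078, -0.0], [0.0, 0.004, -1.0]]
force: [0.2, 0.6, -0.9]
opening: 0.004
13.15 [0.5252 0.035  0.2063] [ 0.2  0.6 -0.9] 0.0038492521458681666
```

View pics/wrist9.png

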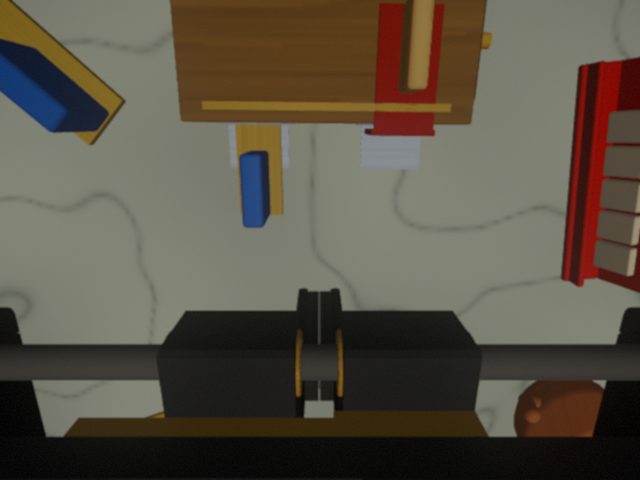

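View pics/scene9.png

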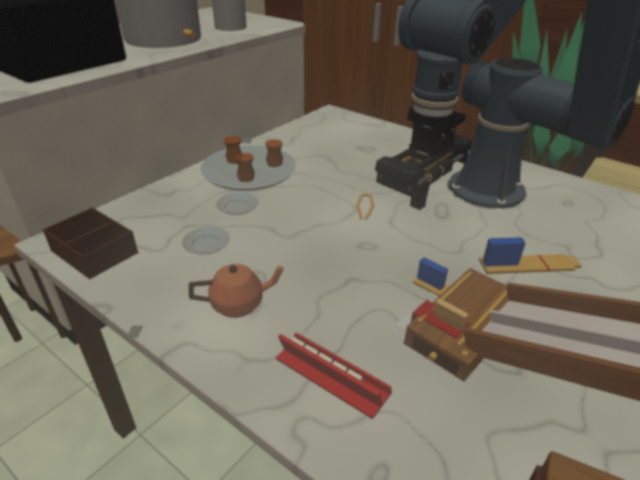

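```bash
python3 - <<'E'
from h import *
import pickle
c=pickle.load(open('pics/w9.pkl','rb'))
f=onz(c,418,89,.088);print('fin front',f,'moved',f[:2]-[.5419,.1399],np.dot(f[:2]-[.5419,.1399],[.997,-.075]))
print('plate front top corners',onz(c,373,135,.052),onz(c,435,134,.052)); print('patch',onz(c,361,168,0),onz(c,420,168,0))
print('blade rear',onz(c,262,214,.006),'box front',onz(c,182,121,.046))
E
```

```text
fin front [0.60045973 0.13334421 0.088     ] moved [ 0.05855973 -0.00655579] 0.0588757342064183
plate front top corners [0.57413849 0.1047438  0.052     ] [0.62239113 0.10167764 0.052     ]
patch [0.56886912 0.07413359 0.        ] [0.62363866 0.06978318 0.        ]
blade rear [0.47275141 0.03929007 0.006     ] box front [0.42570302 0.12696054 0.046     ]
```

```bash
python3 -c "
from rig import hand_in
hand_in()"
```

```text
the job is handed in; nothing more can be done
```

I did both parts and handed the job in at about 13 s. The gauge lies in the left slot past its red line, and the shutter is across the right slot.

- **Gauge:** I took the smaller of the two gauges and tried the left slot first. It went in without resistance (under 3 N), so I pushed it to about 84 mm deep, lowered it and let go. The final picture shows it still in place. I never tried the right slot: only one slot is blocked, so I took the tile to be there.
- **Shutter:** I pushed the fin until it stopped moving and the force rose to 10 N, which I took as the end stop. In the pictures the fin moved 59 mm against a nominal 60, within measuring error. The red plate is centred on the right slot to about 1 mm.
- **Everything else:** I saw no change to the teapot, saucers or rack in the pictures. The gripper was clear of everything at the end.

One early move command was refused for missing fields, before anything had moved.

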